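# Load a vacuum tube into the guarded test station

## Task

Raise the clear hinged guard of the tube test station and leave it standing open while you take the vacuum tube with the orange base and cap out of the wooden rack and set it down, without dropping it, upright and fully home in the station's socket. Then let go of it and lower the guard until it is fully shut over the tube. Leave the black-based tubes in the rack and everything else on the bench where it is.

Things in the scene. Friction and masses are not known exactly. Their poses are not given: they have to be found in the camera images.
- socket (a point): Centre of the mouth of the test station's round socket. The station is a fixed grey base 180 x 170 mm (its x by y), top face 45 mm above the bench; the socket is a flat-bottomed hole in that face, 35 mm across, 14 mm deep, with a 3 mm chamfer, at the centre of the base. Axes: x from the station's front (robot side) to its hinge side, z up.
- guard (a joint): Guard angle: 0 = shut (stop), grows as its front edge rises, stop at 1.85. Stiff hinge: stays at any angle, 6 N at the handle lifts it. Starts shut or ajar (to 0.45). Shut, it is a clear yellow-framed hood 150 mm deep x 158 wide, walls 4 mm, from 3 mm above the base's top to its flat roof 120 mm above the bench; at 1.6 rad it stands up behind its hinge, clear of the socket.
- guard_hinge (a point): Middle of the guard's hinge axis, 85 mm behind the socket (station x) and 70 mm above the bench; the axis runs along the station's y. Its x and z axes turn with the guard: shut, they are the station's.
- guard_handle (a point): Centre of the guard's black round handle bar, 12 mm thick, 100 mm long along the station's y, on two posts at its ends. Guard shut: 120 mm towards the station's front from the hinge axis and 86 mm above that axis (36 mm above the guard's roof, 30 mm behind its front edge); it turns with the guard about the hinge. Free space between bar and roof: 30 mm.
- tube_center (a point): The tube to load, with orange base and orange top cap: 80 mm tall, base 30 mm in diameter and 30 mm high with a flat foot, above it a clear glass bulb 27 mm in diameter up to 66 mm, then the cap, 18 mm in diameter; about 70 g. The point is on its axis, half-way up (40 mm above its foot). z up along the tube.
- rack: Fixed wooden tube rack 236 x 64 x 40 mm (x by y by z), origin at the centre of its underside. Four holes in a row along its x at -84, -28, 28 and 84 mm, each 34 mm across and 16 mm deep, every one with a tube standing in it on the hole floor (24 mm above the bench). It stands to the left or to the right of the station.
- spare1_center (a point): A tube with black base and black top cap that stays in the rack; same size as the orange one, point half-way up.
- spare2_center (a point): Another black-based tube, likewise.
- spare3_center (a point): Another black-based tube, likewise.
- meter: Grey hand-held multimeter lying flat, 165 x 82 x 44 mm (x by y by z), origin at the centre of its underside; on the side of the station away from the rack. Stays.
- capacitor: Blue capacitor can standing upright beside the station, 34 mm diameter, 93 mm tall, origin at the centre of its foot. Stays.
- jar: Small amber jar with a white lid standing beside the station on the other side, 34 mm diameter, 75 mm tall, origin at the centre of its foot. Stays.
- screwdriver: Red screwdriver lying across behind the station, 180 mm long along its x. Stays.
- spool: Metal spool standing behind, 54 mm diameter, 42 mm tall, origin at its foot. Stays.
Mind the look-alikes: they are no part of the job. Leave any pink or yellow look-alike of the part that bears tube_center alone.

How it is judged:
On the way, in this order (a step that is already met when the one before it is completed fails the run):
1. the guard is raised (beyond 1.2 rad) (value of joint guard above 1.2 rad), for 0.2 s.
2. the orange-based tube stands fully home in the socket, let go, with the guard still standing open (horizontal distance between tube_center and socket below 0.006 m and z of tube_center in the frame of socket below 0.03 m and angle between tube_center's own z axis and vertical below 0.12 rad and contact force between the fingers and tube below 0.05 N and value of joint guard above 1.2 rad), for 0.2 s.
At the end, for the whole second after the job is handed in: Guard shut (under 0.04 rad); orange-based tube at rest and released in the socket, within 6 mm of its axis, centre at most 30 mm above its mouth (26 when home), within 0.12 rad of upright; black-based tubes within 15 mm and other loose things within 30 mm of their starts (horizontal distance between tube_center and socket below 0.006 m and z of tube_center in the frame of socket below 0.03 m and angle between tube_center's own z axis and vertical below 0.12 rad and contact force between the fingers and tube below 0.05 N and linear speed of tube below 0.02 m/s and value of joint guard below 0.04 rad and distance of each of spare1_center, spare2_center, spare3_center from where it was at the start of the episode below 0.015 m and distance of each of meter, capacitor, jar, screwdriver, spool from where it was at the start of the episode below 0.03 m); the robot touches nothing.
It fails at once if a black-based tube is taken out of or tipped in the rack (centre moved over 20 mm) (distance of any of spare1_center, spare2_center, spare3_center from where it was at the start of the episode above 0.02 m).
It fails at once if something else loose on the bench is moved by more than 40 mm (distance of any of meter, capacitor, jar, screwdriver, spool from where it was at the start of the episode above 0.04 m).
It fails at once if the orange-based tube is dropped: moving at over 0.6 m/s with no finger on it (a fall of about 20 mm) (linear speed of tube above 0.6 m/s and contact force between the fingers and tube below 0.05 N).
It also fails if it takes over 69 s, if anything falls off the work surface, if the arm or the gripper's body presses on something with over 40 N, if the wrist force passes 120 N, or if a joint passes its speed limit or range.

## Robot

A 6-joint arm with a two-finger parallel gripper is mounted at the origin on the work surface. World frame = base frame: x ahead of the robot, y to its left, z up, the work surface at z = 0. Lengths are in m, angles in rad, forces in N, time in s.
With the tool pointing down it reaches from about 0.3 to 0.825 m from the base axis. Payload 5.4 kg.
Tool frame: the origin (TCP) lies at the very end of the fingers, on their centre line; the grasp point (between the pads) lies 19 mm behind it; z points along the fingers, x is the direction in which the jaws open and shut, and the axes are right-handed (so a half turn about z gives the same grasp; the last joint's range is limited). The gripper opens to 92 mm and grips with 3 to 60 N. Pads are 20 mm wide; open, the fingers measure 128 mm over their backs; the gripper's body (75 mm by 189 mm) begins 69 mm behind the grasp point.
Start: joints at [1.054, 0.158, 1.597, -0, 1.386, -0.21], TCP at [0.174, 0.548, 0.215] pointing down, gripper open.
Joint ranges: [-2.91, 2.91], [-0.94, 2.29], [0.18, 2.7], [-1.29, 4.43], [0.17, 2.64], [-3, 3]. Speed limits (rad/s): [2.57, 2.57, 3.14, 3.14, 3.14, 3.14].

## Interface

Orientations are given as a rotation vector (axis times angle).
In Python, from workcell import bot gives the robot as it stands. Calls block until the motion is done:
- bot.goto(position, orientation): joint-space move of the TCP to a pose.
- bot.line_to(position, rot=None, max_speed=0.15): straight line of the TCP; rot=None keeps the orientation; max_speed is the mean speed in m/s.
- bot.set_joints(angles): joint-space move.
- bot.set_gripper(opening, newtons=None): opening from 0.0 (shut) to 1.0 (fully open); newtons is the grip in N (None keeps the last); returns when the fingers have stopped.
- bot.hold(seconds).
- bot.inverse_kinematics(position, orientation): joint angles nearest the present ones, or None.
- bot.read_camera(name): name is "scene" or "top"; returns a dict with "pixels" (480x640x3 uint8, blue, green, red), "fx", "fy", "cx", "cy" (pixels), "R" (3x3) and "t" (3): a world point X has camera coordinates R X + t. Camera axes: x right, y down, z forward; pixel columns grow to the right and rows downward; lengths in m; the calibration is good to about 2 mm. A picture is of the moment at which its call begins. There is no depth.
A pose or a line that the arm cannot do raises bot.MotionError and nothing moves.
- bot.job_done(): hands the job in, once; it reports no verdict.
Readings, each from a call of its own:
- bot.current_clock(): time.
- bot.current_joints(): joint angles.
- bot.current_joint_vel(): joint speeds.
- bot.current_effort(): joint torques, N m.
- bot.current_ee_pos(): TCP position.
- bot.current_tool_rot(): TCP orientation.
- bot.current_contact_force(): force on the tool from outside, world axes, zero at the start.
- bot.current_ft_torque(): the same for the moment, N m.
- bot.current_opening(): opening from 0.0 (shut) to 1.0 (fully open).
Only numpy, scipy, OpenCV 4.12 (cv2) and the standard library are available. Lean on these libraries where they do the work, as an engineer would, in place of code of your own. Each camera call takes 0.05 s, during which the arm holds its last target.

## Working session

There is one attempt and no reset: what is moved stays moved. The work goes in short steps, each a Python script; the robot and the scene stay as the last script left them, time stands still between calls to the robot, and variables do not carry over. Pictures are saved under pics/ and viewed, and the job is handed in when it is done.

```bash
mkdir -p pics; ls
python3 - <<'E'
from workcell import bot
import cv2,numpy as np
for n in("scene","top"):
    c=bot.read_camera(n); cv2.imwrite(f"pics/{n}0.png",c["pixels"])
    print(n,c["fx"],c["fy"],c["cx"],c["cy"],np.round(c["R"],4).tolist(),np.round(c["t"],4))
print(bot.current_clock(),bot.current_tool_rot())
E
```

```text
pics
scene 541.7990173934226 541.7990173934226 320.52904025619256 237.90730397083473 [[0.7629, 0.6465, -0.0052], [0.5559, -0.66, -0.5054], [-0.3302, 0.3827, -0.8629]] [-0.4527 -0.2129  1.2725]
top 517.5729181082987 517.5729181082987 316.67346097755103 237.7147450435422 [[0.0146, -0.9998, -0.0144], [-0.9809, -0.0115, -0.1941], [0.1939, 0.017, -0.9809]] [0.044  0.5593 1.1478]
0.1 [ 2.53418130e+00  1.85555392e+00 -2.39760545e-03]
```

View pics/scene0.png

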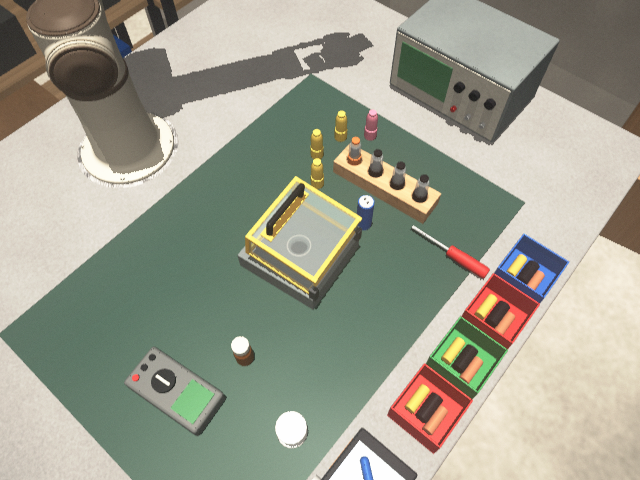

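View pics/top0.png

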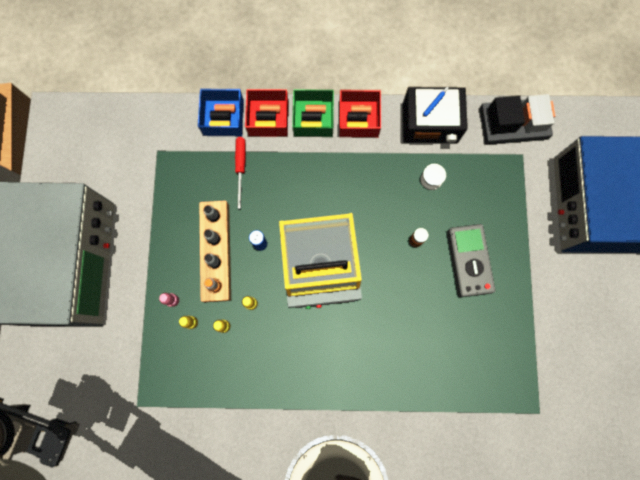

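The top view shows the rack on the left. The orange-capped tube is in its nearest hole, at top (211,285) and scene (355,150). The other candidates stand free on the mat: yellow at top (249,302), (221,326) and (188,322), pink at (168,299). Next I'll confirm the tube and the station in enlarged crops.

Run:
```python
import cv2,numpy as np
s=cv2.imread("pics/scene0.png");t=cv2.imread("pics/top0.png")
a=cv2.resize(s[100:220,300:450],None,fx=2.6,fy=2.6,interpolation=cv2.INTER_CUBIC)
b=cv2.resize(t[190:340,150:270],(390,487),interpolation=cv2.INTER_CUBIC)
c=np.zeros((500,790,3),np.uint8);c[:a.shape[0],:390]=a;c[:487,395:785]=b;cv2.imwrite("pics/crop1.png",c)
a=cv2.resize(s[170:310,230:370],(395,395),interpolation=cv2.INTER_CUBIC)
b=cv2.resize(t[200:320,265:375],(395,431),interpolation=cv2.INTER_CUBIC)
c=np.zeros((431,800,3),np.uint8);c[:395,:395]=a;c[:,400:795]=b;cv2.imwrite("pics/crop2.png",c)
```

```text
(no output)
```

View pics/crop1.png

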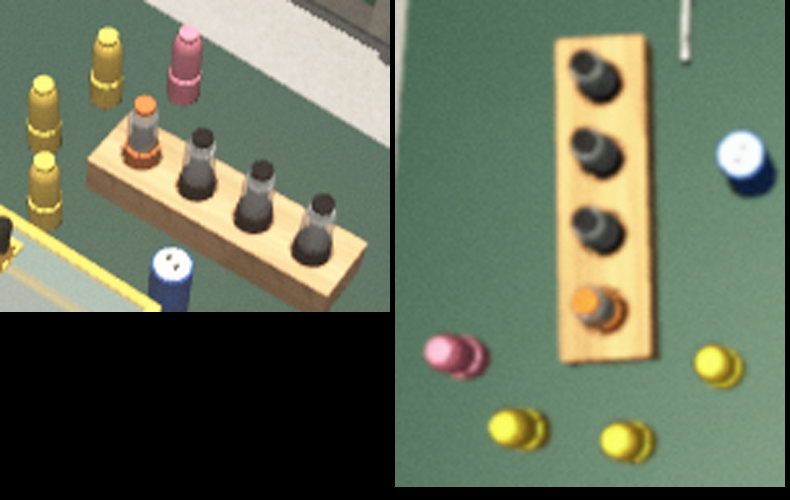

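View pics/crop2.png

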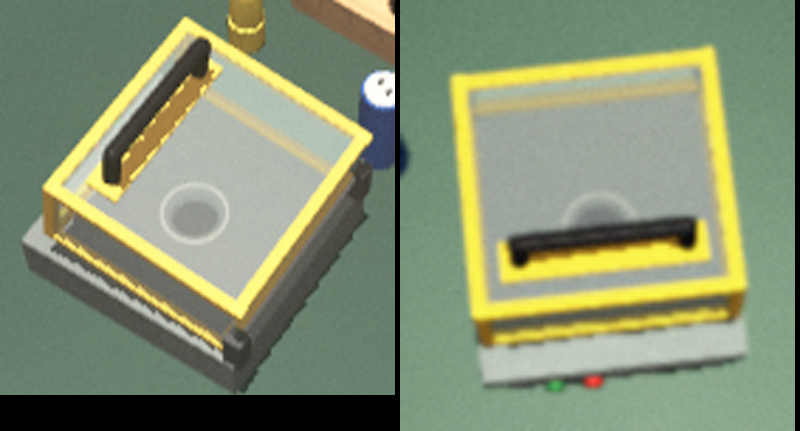

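The crop confirms it: the orange base and cap with a clear glass bulb, in the rack's near hole. The yellow and pink ones are opaque look-alikes. Now I'll measure.

```bash
cat > h.py <<'E'
import cv2,numpy as np
from workcell import bot
from scipy.spatial.transform import Rotation as Ro
def ray(c,uv):
    d=np.array([(uv[0]-c["cx"])/c["fx"],(uv[1]-c["cy"])/c["fy"],1.]);R=np.array(c["R"]);t=np.array(c["t"])
    return -R.T@t,R.T@d
def onz(c,uv,z):
    o,d=ray(c,uv);return o+d*(z-o[2])/d[2]
def proj(c,X):
    p=np.array(c["R"])@X+c["t"];return np.array([c["cx"]+c["fx"]*p[0]/p[2],c["cy"]+c["fy"]*p[1]/p[2]])
def tri(c1,p1,c2,p2):
    o1,d1=ray(c1,p1);o2,d2=ray(c2,p2)
    s=np.linalg.lstsq(np.c_[d1,-d2],o2-o1,rcond=None)[0]
    a=o1+s[0]*d1;b=o2+s[1]*d2;return (a+b)/2,np.linalg.norm(a-b)
def blobs(m,minA=8):
    n,l,st,ce=cv2.connectedComponentsWithStats(m.astype(np.uint8))
    return [(ce[i],st[i],l==i) for i in range(1,n) if st[i][4]>=minA]
def rot(yaw,tilt=0):  # tool x axis at yaw, tool down
    return (Ro.from_euler('z',yaw)*Ro.from_euler('x',np.pi)).as_rotvec()
E
python3 - <<'E'
from h import *
S=bot.read_camera("scene");T=bot.read_camera("top")
hs={}
for n,c,box in(("s",S,(230,170,370,310)),("t",T,(270,200,370,320))):
    p=c["pixels"]
    hsv=cv2.cvtColor(p,cv2.COLOR_BGR2HSV)
    x0,y0,x1,y1=box
    m=np.zeros(p.shape[:2],bool);m[y0:y1,x0:x1]=p[y0:y1,x0:x1].max(2)<50
    for ce,st,l in blobs(m,60):
        r=cv2.minAreaRect(np.argwhere(l)[:,::-1].astype(np.float32));print(n,"black",ce,st,r)
    o=(hsv[...,0]>5)&(hsv[...,0]<15)&(hsv[...,1]>170)&(hsv[...,2]>100)
    for ce,st,l in blobs(o,8): print(n,"orange",ce,st)
print("socket scene",onz(S,(298.8,245.1),.045))
for n,c in(("s",S),("t",T)): print(-np.array(c["R"]).T@c["t"])
E
```

```text
t black [320.78761062 266.44247788] [296 262  51  12 113] ((321.1455078125, 266.86749267578125), (7.29923677444458, 50.45994186401367), 83.92753601074219)
t orange [262.75 104.25] [260 104   7   2   8]
t orange [354.6 105.3] [351 105   9   3  10]
t orange [368.6 108.1] [364 105   8   8  20]
t orange [527.68421053 111.57894737] [526 105   4  14  19]
t orange [273.96153846 110.11538462] [264 107  17   6  26]
t orange [229.88888889 109.77777778] [226 109   8   2   9]
t orange [264.45454545 125.66666667] [254 120  23   8  33]
t orange [358.18181818 126.12121212] [346 121  23   8  33]
t orange [217.58333333 286.58333333] [213 280   8  12  36]
socket scene [0.5004774  0.04272471 0.045     ]
[ 0.88382245 -0.334744    0.98801967]
[0.32546263 0.03088366 1.23499268]
```

Run:
```python
from h import *
S=bot.read_camera("scene");T=bot.read_camera("top")
t=T["pixels"];s=S["pixels"]
print("cap tri",tri(S,(355.8,140.8),T,(210.6,283.2)),onz(S,(355.8,140.8),.104),onz(T,(210.6,283.2),.104))
a=cv2.resize(s[180:240,260:310],None,fx=8,fy=8,interpolation=cv2.INTER_CUBIC)[:480]
b=cv2.resize(t[250:285,290:352],None,fx=6,fy=6,interpolation=cv2.INTER_CUBIC)
c=np.zeros((480,800,3),np.uint8);c[:,:400]=a;c[:b.shape[0],410:410+b.shape[1]]=b
b=cv2.resize(s[130:170,335:375],None,fx=6,fy=6,interpolation=cv2.INTER_CUBIC);c[230:470,410:650]=b
cv2.imwrite("pics/crop3.png",c)
```

```text
cap tri (array([0.44656111, 0.28482925, 0.10246293]), np.float64(0.006218485832441655)) [0.44885854 0.28661216 0.104     ] [0.44442683 0.28197213 0.104     ]
```

View pics/crop3.png

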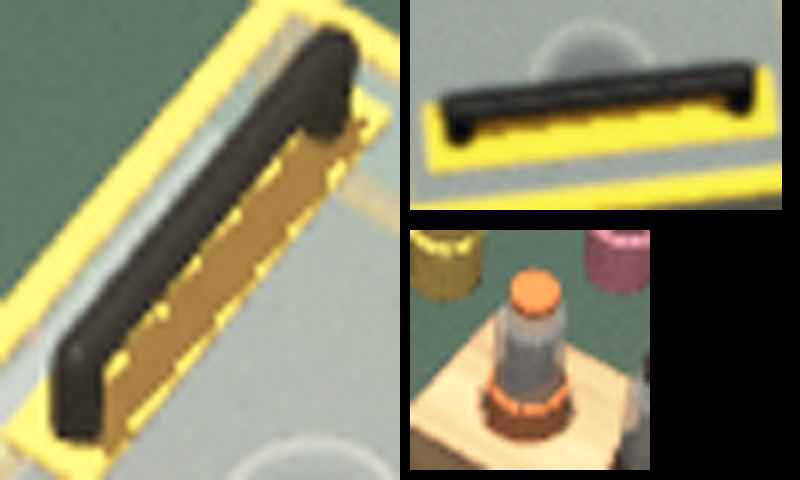

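Run:
```python
from h import *
S=bot.read_camera("scene");T=bot.read_camera("top")
t=T["pixels"];s=S["pixels"]
L,e1=tri(S,(301.2,185.3),T,(295.5,267.2));R,e2=tri(S,(268.8,224.4),T,(346.6,262.2))
print("bar L",L,e1,"R",R,e2,np.linalg.norm(L-R),"C",(L+R)/2,"yaw y-axis",np.degrees(np.arctan2(*(L-R)[1::-1]))-0)
a=cv2.resize(t[265:305,190:240],None,fx=8,fy=8,interpolation=cv2.INTER_CUBIC)
b=cv2.resize(t[195:305,190:240],None,fx=5,fy=5,interpolation=cv2.INTER_CUBIC)
c=np.zeros((560,800,3),np.uint8);c[:320,:400]=a;c[:550,410:660]=b
cv2.imwrite("pics/crop4.png",c)
```

```text
bar L [0.47197954 0.09122054 0.17219283] 0.002552544596230471 R [ 0.48455998 -0.01266407  0.17508325] 0.0016597949103658949 0.10468348956618127 C [0.47826976 0.03927823 0.17363804] yaw y-axis 96.90490021172532
```

View pics/crop4.png

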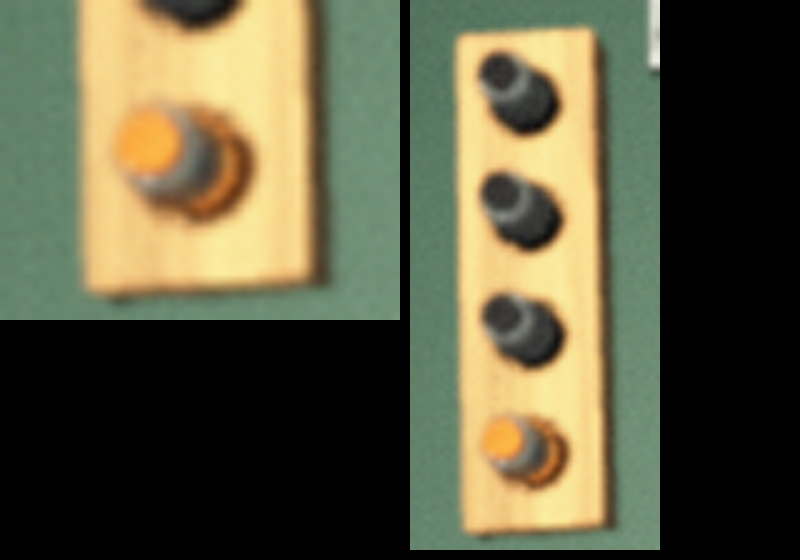

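Run:
```python
from h import *
S=bot.read_camera("scene");T=bot.read_camera("top")
print("orange tri",tri(S,(355.3,139.5),T,(208,282)),onz(S,(355.3,139.5),.104),onz(T,(208,282),.104))
P=[onz(T,p,.104)[:2] for p in((207.1,209.5),(207.5,233.3),(207.9,257.5),(208.1,282.3))]
print(np.round(P,4), np.degrees(np.arctan2(*(P[0]-P[3])[::-1])),np.linalg.norm(P[0]-P[3]))
print("cap",onz(T,(257,235),.093),"yellow",onz(T,(248.5,301),.08),onz(T,(219.5,325),.08))
yaw=np.radians(6.9);x=np.array([np.cos(yaw),np.sin(yaw),0])
s=np.array([.4995,.0425,.045]);H=s+.085*x+[0,0,.025]
r=np.hypot(.12,.086);a0=np.arctan2(.086,.12)
for g in(0,.157,.8,1.6):
    b=H-x*r*np.cos(a0+g)+[0,0,r*np.sin(a0+g)]
    q=bot.inverse_kinematics(b-[0,0,.017],rot(yaw));print(g,b,proj(S,b),proj(T,b),q)
print(bot.inverse_kinematics([.448,.285,.05],rot(np.pi/2)),bot.inverse_kinematics([.4995,.0425,.058],rot(yaw+np.pi/2)))
```

```text
orange tri (array([0.4467801 , 0.28740505, 0.10588946]), np.float64(2.9609343695180674e-05)) [0.44583678 0.28872387 0.104     ] [0.44699244 0.2878464  0.104     ]
[[0.611  0.299 ]
 [0.5562 0.295 ]
 [0.5014 0.2911]
 [0.4463 0.2876]] 3.961269238254777 0.1651067691586053
cap [0.55581886 0.18537725 0.093     ] yellow [0.40838772 0.20053685 0.08      ] [0.35481185 0.26255584 0.08      ]
0 [0.46475349 0.03829521 0.156     ] [280.29023929 206.10901938] [321.54207337 272.36618245] [-1.77822248e-01 -5.43414556e-02  1.97350948e+00 -4.44089210e-16
  1.22242463e+00 -2.98249966e-01]
0.157 [0.47956792 0.04008795 0.17370497] [286.33104913 204.42751561] [320.72262429 264.14132351] [-1.68402247e-01 -3.45698441e-02  1.91722007e+00 -4.44089210e-16
  1.25894242e+00 -2.88829966e-01]
0.8 [0.5621309  0.05007917 0.21599951] [324.88650803 212.80512522] [316.17096391 220.57708139] [-1.25232179e-01  1.42937703e-01  1.64551780e+00 -4.44089210e-16
  1.35313715e+00 -2.45659897e-01]
1.6 [0.67270367 0.06345995 0.18743767] [380.20574152 252.42414019] [310.83064419 172.6517643 ] [-8.43355394e-02  4.47047743e-01  1.33053387e+00 -4.44089210e-16
  1.36401104e+00 -2.04763258e-01]
[ 3.38807064e-01  2.39336124e-01  1.85449954e+00 -4.44089210e-16
  1.04775699e+00 -1.23198926e+00] [-1.56636326e-01  1.55573047e-01  1.93436030e+00 -4.44089210e-16
  1.05165930e+00 -1.84786037e+00]
```

```bash
cat >> h.py <<'E'
yaw=np.radians(6.9);X=np.array([np.cos(yaw),np.sin(yaw),0])
s0=np.array([.4995,.0425,.045]);H=s0+.085*X+[0,0,.025]
r=np.hypot(.12,.086);a0=np.arctan2(.086,.12)
def bar(g): return H-X*r*np.cos(a0+g)+[0,0,r*np.sin(a0+g)]
def snap(n,cams=("scene","top")):
    im=[cv2.resize(bot.read_camera(k)["pixels"],(400,300),interpolation=cv2.INTER_AREA) if len(cams)>1 else bot.read_camera(k)["pixels"] for k in cams]
    cv2.imwrite(f"pics/{n}.png",np.hstack(im))
def st(): print(round(bot.current_clock(),2),np.round(bot.current_ee_pos(),4),np.round(bot.current_contact_force(),1),round(bot.current_opening(),3))
E
python3 - <<'E'
from h import *
b=bar(.157)
bot.set_gripper(.45,30)
bot.goto(b+[0,0,.08],rot(yaw)); st()
bot.line_to(b-[0,0,.017],max_speed=.08); st()
snap("a1")
bot.set_gripper(0,30); st(); snap("a2")
E
```

```text
3.49 [0.4795 0.0408 0.2536] [-0.7 -0.3 -0. ] 0.449
4.86 [0.4801 0.04   0.1574] [ 0.2 -0.6  0.8] 0.449
5.53 [0.4779 0.0399 0.1565] [-6.8 -0.9  4.7] 0.121
```

View pics/a2.png

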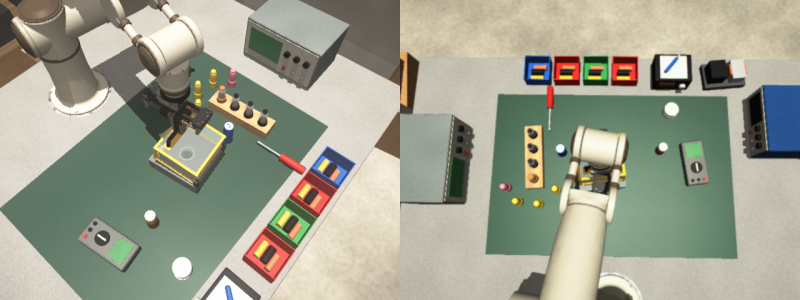

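The gripper stopped at 11 mm, so it has the bar. I'll follow the arc in increments and watch the force.

Run:
```python
from h import *
for g in (.25,.35,.45,.6,.75,.9):
    bot.line_to(bar(g)-[.002,0,.017],max_speed=.06); print(g,end=" "); st()
snap("a3")
```

```text
0.25 5.98 [0.4865 0.041  0.1652] [-3.2 -3.  -3. ] 0.119
0.35 6.38 [0.4983 0.0424 0.1754] [-7.2 -3.5  3.6] 0.12
0.45 6.78 [0.5109 0.044  0.1841] [-9.1 -1.7  8.8] 0.121
0.6 7.3 [0.532  0.0466 0.1941] [-7.5 -1.3 10.3] 0.119
0.75 7.82 [0.5538 0.0492 0.2001] [-5.  -1.3  7.8] 0.117
0.9 8.33 [0.5757 0.0519 0.2022] [-2.6 -2.   5.5] 0.115
```

View pics/a3.png

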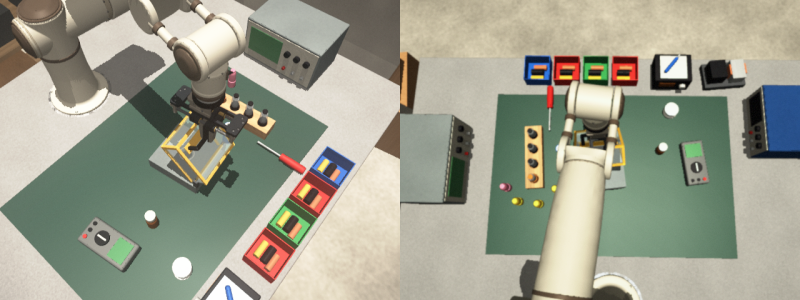

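The guard is rising and the forces are low. I'll carry on to about 1.6 rad.

Run:
```python
from h import *
for g in (1.05,1.2,1.35,1.5,1.6):
    bot.line_to(bar(g)-[.002,0,.017],max_speed=.06); print(g,end=" "); st()
snap("a4",("scene",))
```

```text
1.05 8.95 [0.5977 0.0546 0.201 ] [-0.8 -0.4  4.5] 0.122
1.2 9.47 [0.6192 0.0573 0.1965] [1.3 0.1 3.6] 0.122
1.35 9.98 [0.6396 0.0599 0.1889] [2.2 0.1 1.8] 0.122
1.5 10.5 [0.659  0.0623 0.1785] [3.  1.2 0.7] 0.118
1.6 10.9 [0.6713 0.0638 0.1696] [2.9 1.9 0. ] 0.116
```

View pics/a4.png

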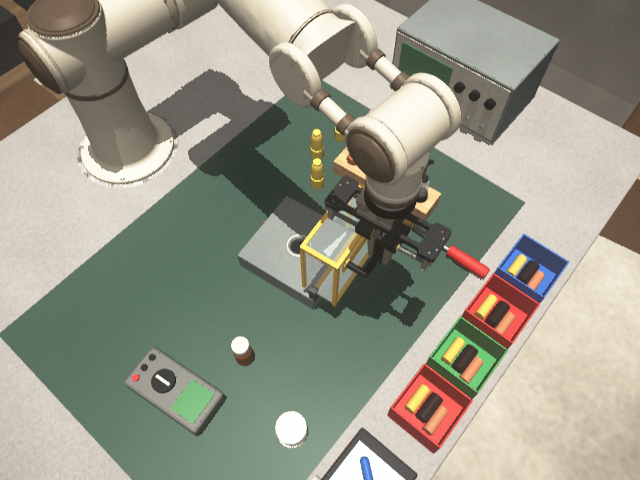

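The picture shows the guard standing upright behind its hinge, with the gripper bar at about (365,250) and the socket clear at (297,245). I'll release, back off upwards and re-measure the socket.

Run:
```python
from h import *
bot.set_gripper(.28); st()
p=np.array(bot.current_ee_pos());bot.line_to(p+[.002,0,.10],max_speed=.12); st()
bot.set_gripper(.65)
bot.goto([.447,.25,.25],rot(np.radians(94))); st()
for k in("scene","top"): cv2.imwrite(f"pics/b_{k}.png",bot.read_camera(k)["pixels"])
a=cv2.imread("pics/b_scene.png")[200:300,230:390];b=cv2.imread("pics/b_top.png")[160:310,260:380]
c=np.zeros((600,800,3),np.uint8);a=cv2.resize(a,None,fx=2.5,fy=2.5,interpolation=2);b=cv2.resize(b,None,fx=3.3,fy=3.3,interpolation=2)
c[:a.shape[0],:400]=a;c[:b.shape[0],402:402+b.shape[1]]=b;cv2.imwrite("pics/b.png",c)
```

```text
11.37 [0.6706 0.0632 0.1704] [-0.6  0.1 -0.6] 0.284
12.35 [0.672  0.0632 0.2692] [ 0.2 -0.6 -0.5] 0.282
14.13 [0.4477 0.2498 0.2504] [0.7 0.1 0. ] 0.649
```

View pics/b.png

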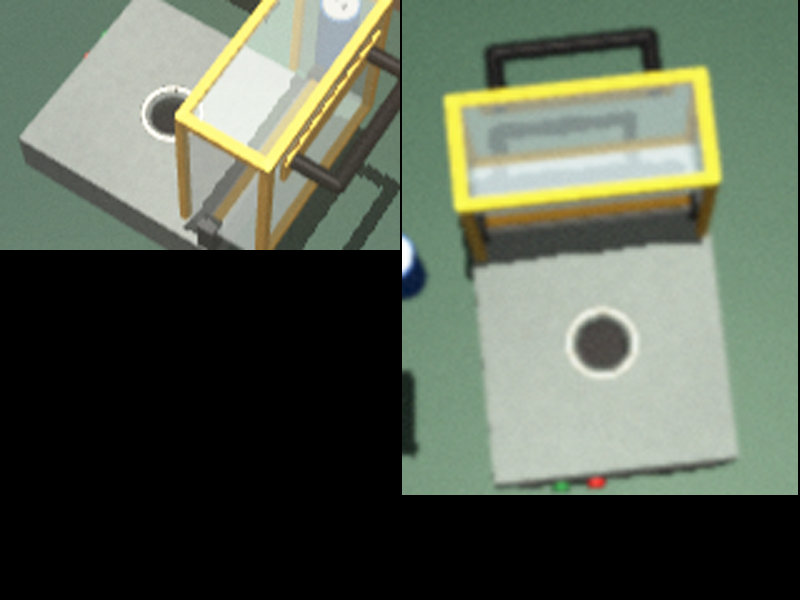

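View pics/b_scene.png

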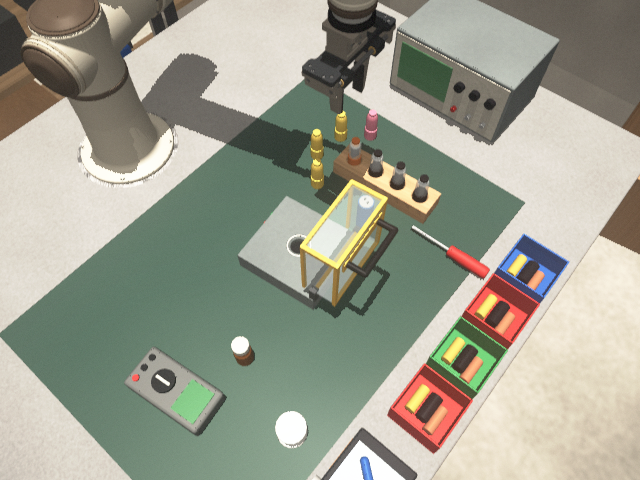

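The guard stands open by itself and nothing on the bench was disturbed. The socket ring is clean in the top view at about (321,264), so I'll fit it.

Run:
```python
from h import *
T=bot.read_camera("top");S=bot.read_camera("scene");p=T["pixels"]
sub=p[240:290,295:347]
m=np.zeros(p.shape[:2],np.uint8);m[240:290,295:347]=sub.min(2)<100
for ce,stt,l in blobs(m,40):
    print("dark",ce,stt)
    e=cv2.fitEllipse(max(cv2.findContours(l.astype(np.uint8),0,1)[0],key=len));print(e,onz(T,ce,.045))
m[240:290,295:347]=sub.min(2)>195
ys,xs=np.nonzero(m);print("ring",len(xs));e=cv2.fitEllipse(cv2.convexHull(np.c_[xs,ys].astype(np.int32)));print(e,onz(T,e[0],.045))
# base edges yaw in top crop (3.3 scale)
f=lambda u,v:onz(T,(260+(u-402)/3.3-.5,160+v/3.3-.5),.045)[:2]
A,B,C,D=f(495,483),f(737,458),f(475,265),f(712,238)
print(A,B,np.degrees(np.arctan2(*(A-B)[::-1]))-90,np.degrees(np.arctan2(*(C-A)[::-1])),np.degrees(np.arctan2(*(D-B)[::-1])))
```

```text
dark [320.31609195 263.52298851] [313 256  15  15 174]
((320.2962646484375, 263.5157470703125), (13.842702865600586, 14.232579231262207), 105.43671417236328) [0.49969297 0.04216656 0.045     ]
ring 133
((320.1287536621094, 263.59771728515625), (22.16277503967285, 22.728635787963867), 91.61676025390625) [0.49951249 0.04259898 0.045     ]
[0.40105338 0.11547956] [ 0.42056714 -0.05201409] 6.645260008874288 6.73452192096302 6.394740834514953
```

Run:
```python
from h import *
R=rot(np.radians(94))
bot.goto([.4465,.2876,.16],R); bot.line_to([.4465,.2876,.051],max_speed=.08); st()
snap("c1",("scene",))
bot.set_gripper(0,15); st()
bot.line_to([.4465,.2876,.060],max_speed=.03); st(); snap("c2",("scene",))
```

```text
16.32 [0.447  0.2878 0.0516] [ 0.8 -0.1 -0.5] 0.653
16.96 [0.4465 0.2876 0.051 ] [ 0.1 -0.1  0.8] 0.313
17.41 [0.4467 0.2877 0.0603] [-0.2  0.   0. ] 0.311
```

```bash
python3 -c "
import cv2,numpy as np
a=[cv2.resize(cv2.imread(f'pics/c{i}.png')[80:220,290:440],(395,369),interpolation=2) for i in(1,2)]
cv2.imwrite('pics/c.png',np.hstack(a))"
```

```text
(no output)
```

View pics/c.png

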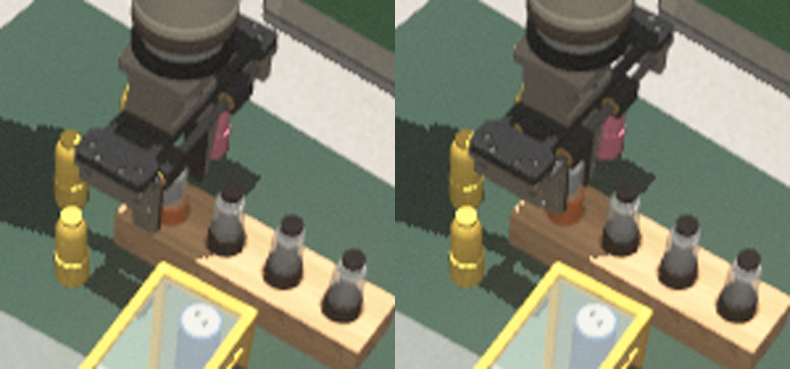

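The tube is held and lifting. The 28.6 mm opening suggests the tips bear on the wider base's top edge, so I'll put it back in its hole and re-grip 7 mm higher on the glass.

```bash
python3 - <<'E'
from h import *
bot.line_to([.4465,.2876,.0512],max_speed=.03); st()
bot.set_gripper(.5); bot.line_to([.4465,.2876,.058],max_speed=.05)
bot.set_gripper(0,15); st()
bot.line_to([.4465,.2876,.165],max_speed=.12); st(); snap("d",("scene",))
E
python3 -c "
import cv2
cv2.imwrite('pics/d_.png',cv2.resize(cv2.imread('pics/d.png')[40:220,270:450],(590,590),interpolation=2))"
```

```text
17.9 [0.4463 0.2875 0.0508] [-0.4  0.2 -0.6] 0.311
19.06 [0.4464 0.2875 0.0579] [-1.4  0.  -1.7] 0.289
20.1 [0.4458 0.2874 0.164 ] [-0.7 -0.3 -0.4] 0.29
```

View pics/d_.png

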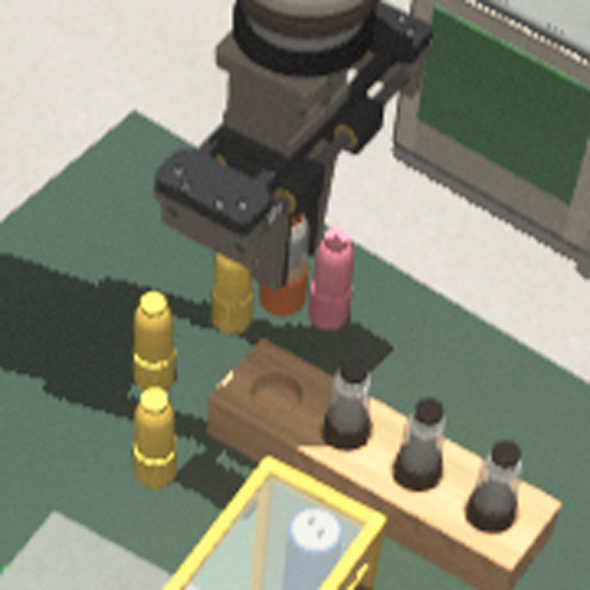

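The tube is out and upright, with an opening of 26.6 mm (on the glass) and its hole empty. I'll carry it over the socket and check there.

Run:
```python
from h import *
R=rot(np.radians(96.6))
bot.line_to([.4996,.0425,.165],R,max_speed=.15); bot.line_to([.4996,.0425,.090],max_speed=.08); st()
for k in("scene","top"): cv2.imwrite(f"pics/e_{k}.png",bot.read_camera(k)["pixels"])
a=cv2.imread("pics/e_scene.png")[180:290,230:380];b=cv2.imread("pics/e_top.png")[180:330,250:390]
c=np.hstack([cv2.resize(a,(440,440*110//150),interpolation=2)[:320],cv2.resize(b,(299,320),interpolation=2)])
cv2.imwrite("pics/e.png",c)
```

```text
23.06 [0.5002 0.0424 0.0906] [-0.2  0.8 -1.4] 0.288
```

View pics/e.png

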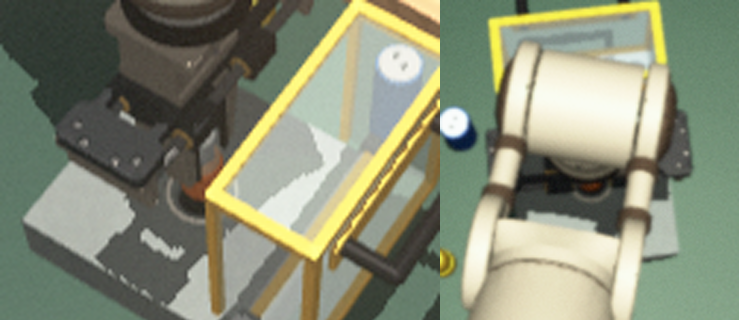

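Run:
```python
from h import *
for z in (.082,.078,.075,.072,.069,.067,.0655):
    bot.line_to([.4996,.0425,z],max_speed=.03); st()
    if bot.current_contact_force()[2]>12: print("stop");break
```

```text
23.57 [0.4993 0.0426 0.0816] [ 0.2  0.  -0.8] 0.29
23.86 [0.4994 0.0425 0.0777] [-0.4 -0.6 -0.7] 0.29
24.11 [0.4994 0.0425 0.0748] [ 0.  -0.5 -0.5] 0.287
24.36 [0.4994 0.0425 0.0717] [ 0.5 -0.8 -0.8] 0.293
24.61 [0.4994 0.0425 0.0688] [ 0.7  0.4 -1. ] 0.288
24.86 [0.4995 0.0425 0.0668] [-0.2  0.2  0.3] 0.289
25.11 [0.4995 0.0425 0.0654] [-0.5 -0.9 -0.3] 0.292
```

Run:
```python
from h import *
for z in (.0648,.0642,.0635):
    bot.line_to([.4996,.0425,z],max_speed=.02); st()
    if bot.current_contact_force()[2]>3: print("contact");break
bot.set_gripper(.5); st(); bot.hold(.4)
bot.line_to([.4996,.0425,.17],max_speed=.12); 
bot.goto([.46,.2,.27],rot(np.radians(96.6))); st()
for k in("scene","top"): cv2.imwrite(f"pics/f_{k}.png",bot.read_camera(k)["pixels"])
a=cv2.imread("pics/f_scene.png")[180:290,230:380];b=cv2.imread("pics/f_top.png")[180:330,250:390]
c=np.hstack([cv2.resize(a,(440,440*110//150),interpolation=2)[:320],cv2.resize(b,(299,320),interpolation=2)])
cv2.imwrite("pics/f.png",c)
```

```text
25.36 [0.4998 0.0425 0.0649] [-0.2  0.4 -0.5] 0.292
25.61 [0.4999 0.0425 0.0648] [-1.7  0.1  5.2] 0.288
contact
26.08 [0.4995 0.0425 0.064 ] [ 0.4  0.2 -0.6] 0.499
28.3 [0.4597 0.1992 0.2686] [ 0.2 -0.3 -1.4] 0.504
```

View pics/f.png

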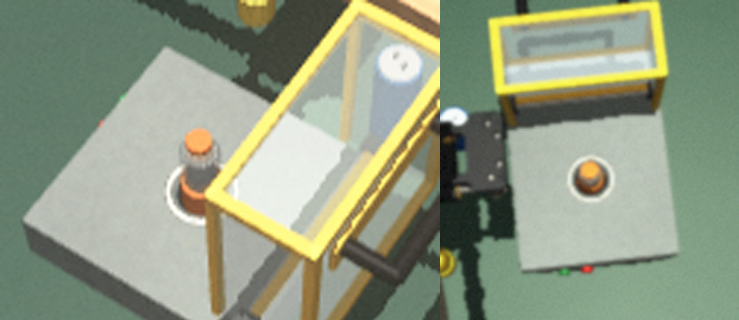

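The tube stands upright in the socket ring, and contact came at TCP z 0.065, the height for fully home. I'll check its cap position numerically, then re-grip the bar.

Run:
```python
from h import *
S=bot.read_camera("scene");T=bot.read_camera("top");c={}
for n,C,(x0,y0,x1,y1) in(("s",S,(285,215,310,240)),("t",T,(305,250,335,275))):
    hsv=cv2.cvtColor(C["pixels"],cv2.COLOR_BGR2HSV);m=np.zeros((480,640),bool)
    q=hsv[y0:y1,x0:x1];m[y0:y1,x0:x1]=(q[...,0]<18)&(q[...,1]>130)&(q[...,2]>190)
    bl=max(blobs(m,3),key=lambda b:b[1][4]);print(n,bl[0],bl[1]);c[n]=bl[0];print(onz(C,bl[0],.111),"expect",proj(C,np.array([.4996,.0425,.111])))
print(tri(S,c["s"],T,c["t"]))
# approach bar
p=np.array([.6706,.0632,.1704])
bot.set_gripper(.28,30)
bot.line_to([.46,.2,.33]); bot.goto(p+[.002,0,.12],rot(yaw)); st()
bot.line_to(p+[.001,0,0],max_speed=.1); st(); snap("g",("scene",))
```

```text
s [297.18518519 227.96296296] [293 225   9   7  54]
[0.50021592 0.04236271 0.111     ] expect [296.99012669 227.73723733]
t [319.31578947 259.36842105] [316 256   8   8  19]
[0.4992094  0.04385884 0.111     ] expect [319.93698371 259.20005509]
(array([0.49937758, 0.04362598, 0.10869594]), np.float64(0.0006376551431797862))
30.73 [0.6721 0.0637 0.2899] [-0.2  0.9 -0.1] 0.281
32.08 [0.6722 0.0632 0.1715] [ 0.3 -0.6 -0.2] 0.28
```

View pics/g.png

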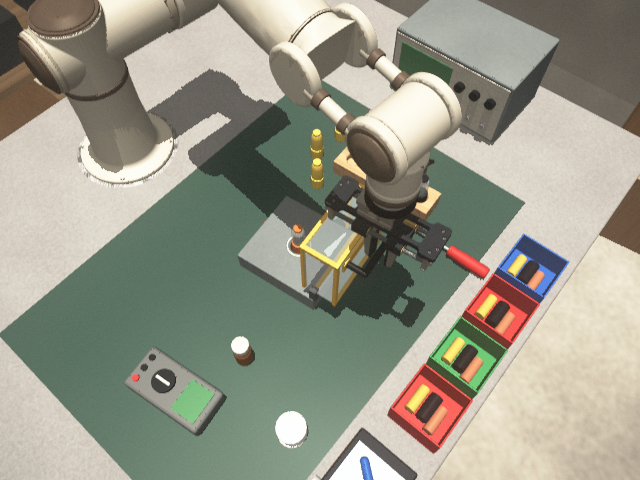

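The cap is within about 1 mm of the socket axis, and the fingers straddle the bar. I'll grip it and reverse the arc.

Run:
```python
from h import *
bot.set_gripper(0,30); st()
if .09<bot.current_opening()<.16:
  for g in (1.5,1.35,1.2,1.05,.9,.75,.6,.45,.3,.2):
    bot.line_to(bar(g)-[.002,0,.017],max_speed=.06); print(g,end=" "); st()
    if np.linalg.norm(bot.current_contact_force())>40: print("stop");break
snap("i",("scene",))
```

```text
32.5 [0.6716 0.0632 0.1707] [-0.8  0.2  1.2] 0.12
1.5 32.91 [0.6589 0.0617 0.1795] [ 1.5 -2.2  2. ] 0.119
1.35 33.42 [0.6397 0.0592 0.1899] [ 1.3 -2.6  6. ] 0.121
1.2 33.94 [0.6193 0.0567 0.1974] [ 1.7 -2.7  6.5] 0.119
1.05 34.46 [0.5978 0.0541 0.2016] [ 1.7 -2.8  8.4] 0.119
0.9 34.98 [0.5751 0.0515 0.2014] [ 0.9 -4.8  6.7] 0.122
0.75 35.49 [0.5523 0.0489 0.1975] [-1.2 -3.7  3.8] 0.121
0.6 36.01 [0.531  0.0465 0.1911] [-0.4 -4.7  1.9] 0.116
0.45 36.52 [0.5109 0.0443 0.182 ] [-0.3 -4.2 -0.3] 0.12
0.3 37.04 [0.4923 0.0421 0.1696] [ 1.2 -2.2 -3.9] 0.117
0.2 37.44 [0.4812 0.0407 0.1602] [ 2.2 -1.3 -4.4] 0.116
```

View pics/i.png

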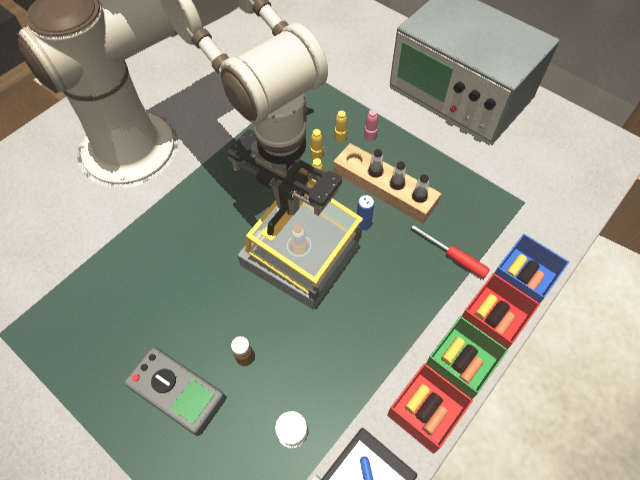

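Run:
```python
from h import *
for g in (.12,.06,.02,-.01,-.03,-.05,-.07,-.09,-.11):
    bot.line_to(bar(g)-[.002,0,.017],max_speed=.03); print(g,end=" "); st()
    if bot.current_contact_force()[2]>15 or np.linalg.norm(bot.current_contact_force())>25: print("stop");break
```

```text
0.12 38.03 [0.4737 0.0397 0.1525] [ 4.8 -0.4 -1.6] 0.12
0.06 38.48 [0.4676 0.0389 0.1454] [ 4.8  0.3 -3.8] 0.124
0.02 38.83 [0.4651 0.0386 0.142 ] [5.5 1.2 1.2] 0.118
-0.01 39.12 [0.4652 0.0386 0.1419] [ 3.6  4.4 17.2] 0.12
stop
```

Run:
```python
from h import *
bot.line_to(bar(-.03)-[.002,0,.017],max_speed=.03); st()
bot.hold(.3); st()
bot.set_gripper(.35); st()
p=np.array(bot.current_ee_pos()); bot.line_to(p+[0,0,.05],max_speed=.1)
bot.set_gripper(0,20)
b=bar(0); bot.line_to(b-[.001,0,-.012],max_speed=.05); st()
for dz in (.008,.006,.004,.002,0,-.002):
    bot.line_to(b+[-.001,0,dz],max_speed=.02); print(dz,end=" "); st()
    if bot.current_contact_force()[2]>12: break
```

```text
39.38 [0.4653 0.0385 0.1417] [ 2.6  6.2 26. ] 0.12
39.67 [0.4653 0.0385 0.1417] [ 3.4  5.6 26.5] 0.118
40.17 [0.4592 0.0381 0.1344] [ 0.6  0.4 -0.4] 0.351
41.9 [0.4635 0.0383 0.1676] [0.1 0.7 0.3] 0.003
0.008 42.25 [0.4637 0.0383 0.1639] [0.6 0.3 0.1] 0.007
0.006 42.5 [0.4641 0.0382 0.1623] [1.  0.1 1. ] 0.004
0.004 42.75 [0.4642 0.0382 0.162 ] [-4.6  0.9 13.1] 0.006
```

The bar top is at z 0.162, exactly the shut height, and it bears 13 N, so the guard is on its stop. I'll retreat and take a last look.

Run:
```python
from h import *
p=np.array(bot.current_ee_pos()); bot.line_to(p+[0,0,.1],max_speed=.12)
bot.goto([.30,.35,.3],rot(np.radians(60))); bot.hold(.3); st()
S=bot.read_camera("scene");T=bot.read_camera("top")
for n,C in(("s",S),("t",T)): print(n,"bar expected",proj(C,bar(0)))
a=S["pixels"][100:310,220:450];b=T["pixels"][180:330,180:380]
cv2.imwrite("pics/z.png",np.hstack([cv2.resize(a,(400,365),interpolation=2),cv2.resize(b,(400,300),interpolation=2).copy() if 0 else cv2.copyMakeBorder(cv2.resize(b,(400,300),interpolation=2),0,65,0,0,0)]))
cv2.imwrite("pics/z_top.png",T["pixels"])
```

```text
45.38 [0.3005 0.3496 0.2999] [0.8 0.1 0.6] 0.006
s bar expected [280.29023929 206.10901938]
t bar expected [321.54207337 272.36618245]
```

View pics/z.png

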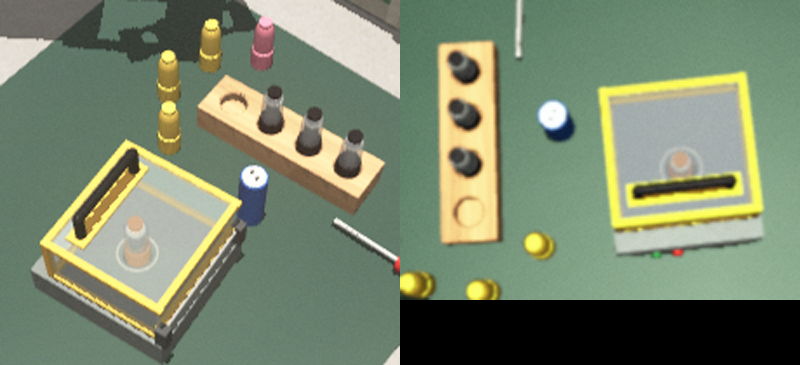

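View pics/z_top.png

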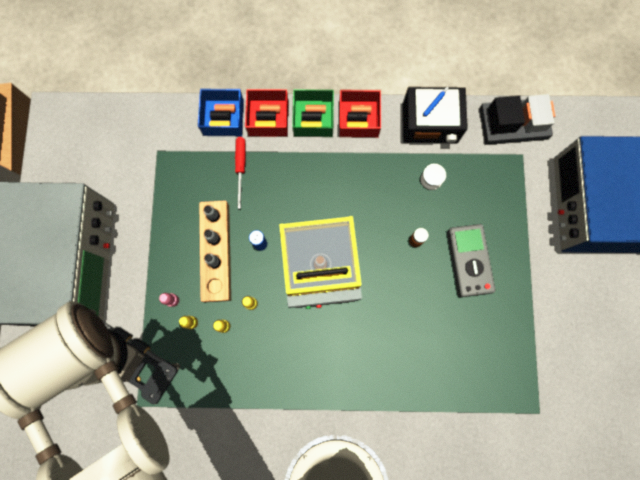

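The guard is shut, with the bar at top (322,273) against (321.5,272.4) expected. The tube is upright inside it and everything else is where it started. Handing in.

```bash
python3 -c "
from workcell import bot
bot.job_done();print(bot.current_clock())"
```

```text
the job is handed in; nothing more can be done
the job is handed in; nothing more can be done
```

I raised the guard by its bar to about 1.6 rad and left it standing open. I then moved the orange tube from the rack to the station's socket, let go of it, and shut the guard over it. The job was handed in at about 45 s of the 69 s allowed; no verdict is reported.

- **One correction:** my first grip on the tube bore on the edge of its base. I put it back in its hole and gripped it 7 mm higher, on the glass.
- **Tube in the socket:** it touched bottom at the height for fully home. Its cap is within about 1 mm of the socket axis, and it still looks upright under the guard.
- **Guard shut:** the bar top is at 0.162 m, the shut height, and held 13 N without moving. In the last top picture the bar is within 1 pixel of where it should be when shut.
- **Everything else:** the black tubes and the other bench items look unmoved in the last top picture, and the arm is clear of everything.
- **Small disagreements:** the guard bar sat about 2 mm nearer the front than I had measured, and the two cameras differed by about 1 mm on the socket. No check failed.

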